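# Load the mixing pebbles and hang up the scoop

## Task

Pour all six ceramic pebbles from the scoop through the funnel into the clear paint-mixing jar, leaving the jar standing where it is. Then hang the empty scoop by the ring at the end of its handle on the stand's peg, so that it hangs there still and freely, mouth down. Do not disturb the other things on the table.

Things in the scene. Friction and masses are not known exactly. Their poses are not given: they have to be found in the camera images.
- scoop: Metal scoop with wooden handle, flat on the table, holding the pebbles; 0.11 kg. Origin under its pan, z up, +x to the open mouth (starts within 0.5 rad of world -x), -x along the handle to the ring. Pan x -47 to 51 mm, 64 mm wide, side walls 34 mm high, 3 mm thick, back wall 42; the front 30 mm of floor ramps up 18 deg to the lip: tilt the mouth down over 45 deg to empty it.
- scoop_grip (a point): Middle of the scoop's straight wooden handle: a bar 13 mm wide (y) and 14 mm high (z), running from x = -46 to -144 mm in the scoop's frame; this point at x = -95, z = 34 mm. The natural grasp is from above across its width.
- scoop_ring (a point): Centre of the hanging ring at the end of the scoop's handle, at x = -158, z = 34 mm in the scoop's frame: round wire 6 mm thick, opening 26 mm across, lying in the scoop's xy plane (its hole runs along the scoop's z).
- scoop_lip (a point): Middle of the scoop's pouring lip at x = 51, z = 13 mm in the scoop's frame.
- jar: The clear upright jar, 60 mm across (bore 52 mm, floor 8 mm thick), with a wide round metal funnel fixed on its neck; 0.7 kg, loose on the table. Origin: centre of its underside; z up. The funnel's throat is 37 mm across inside, 104 mm above the table; from there its cone widens to the rim.
- funnel_rim (a point): Centre of the funnel's round mouth, at rim height, 154 mm above the jar's underside; the mouth is 137 mm across inside.
- jar_floor (a point): Centre of the jar's inner floor, 8 mm above its underside.
- stand: Fixed hanging stand: round foot 110 mm across, 14 mm high; post 12 mm thick; one straight peg 8 mm thick, 65 mm long, that leaves the post's top along the stand's -x (within 0.25 rad of world -x, roughly at the robot), rising 35 degrees above level. Origin: centre of the foot's underside; z up.
- peg_tip (a point): Free end of the peg, at x = -53, z = 289 mm in the stand's frame.
- peg_root (a point): Where the peg leaves the post, at x = 0, z = 252 mm in the stand's frame.
- peg_mid (a point): Middle of the peg.
- pebble0: A ceramic mixing pebble, rounded, 19 x 15 x 15 mm, 10 g, in the scoop at the start (one of six). Origin: its middle.
- pebble1: A ceramic mixing pebble, rounded, 19 x 15 x 15 mm, 10 g, in the scoop at the start (one of six). Origin: its middle.
- pebble2: A ceramic mixing pebble, rounded, 19 x 15 x 15 mm, 10 g, in the scoop at the start (one of six). Origin: its middle.
- pebble3: A ceramic mixing pebble, rounded, 19 x 15 x 15 mm, 10 g, in the scoop at the start (one of six). Origin: its middle.
- pebble4: A ceramic mixing pebble, rounded, 19 x 15 x 15 mm, 10 g, in the scoop at the start (one of six). Origin: its middle.
- pebble5: A ceramic mixing pebble, rounded, 19 x 15 x 15 mm, 10 g, in the scoop at the start (one of six). Origin: its middle.
- figure: Bystander: loose white clay tiger figure, 80 mm long, 115 mm high. Origin: centre of its underside.
- paint_pot: Bystander: loose round black paint pot, 52 mm across, 50 mm high. Origin: centre of its underside.
- brush: Bystander: loose paint brush lying flat.
- pot_lid: Bystander: loose round black lid, 56 mm across, 9 mm thick. Origin: centre of its underside.

How it is judged:
By the outcome, as a careful person would: the job done as asked, in the order asked, and still so for the second after the job is handed in, with the robot touching nothing.
It also fails if it takes over 72 s, if anything falls off the work surface, if the arm or the gripper's body presses on something with over 40 N, if the wrist force passes 120 N, or if a joint passes its speed limit or range.

## Robot

A 7-joint arm with a two-finger parallel gripper is mounted at the origin on the work surface. World frame = base frame: x ahead of the robot, y to its left, z up, the work surface at z = 0. Lengths are in mm, angles in rad, forces in N, time in s.
With the tool pointing down it reaches from about 400 to 850 mm from the base axis. Payload 10.4 kg.
Tool frame: the origin (TCP) lies at the very end of the fingers, on their centre line; the grasp point (between the pads) lies 19 mm behind it; z points along the fingers, y is the line along which they close (so a half turn about z gives the same grasp; the last joint's range is limited). The gripper opens to 87 mm and grips with 3 to 60 N. Pads are 19 mm wide; open, the fingers measure 117 mm over their backs; the gripper's body (75 mm by 190 mm) begins 51 mm behind the grasp point.
Start: joints at [1.215, 0.332, -0.065, 1.46, 0.022, 1.35, -0.088], TCP at [204.204, -590.722, 222.576] pointing down, gripper open.
Joint ranges: [-2.6, 2.6], [-0.5, 2.12], [-1.47, 1.34], [0.16, 2.42], [-1.27, 4.41], [0.06, 2.06], [-2.6, 2.6]. Speed limits (rad/s): [2.22, 2.22, 2.79, 2.79, 3.14, 3.14, 3.14].

## Interface

Orientations are given as a 3x3 rotation matrix whose columns are the frame's x, y, z axes.
In Python, from cell import arm, optics, nets gives the robot as it stands.
- The arm moves only by the shell command python3 -m creep 'ROWS'. ROWS is a JSON object of lists of equal length, an entry for each row: "claw": the opening, from -1 (shut) to 1 (fully open); "translation": the shift along the tool's x, y, z in mm, a list of three; "turn": the turn, a rotation vector about the tool's x, y, z in rad, a list of three. A call has 1 to 8 rows; each row is the pose to reach, as a shift and turn from the pose commanded when the call began, along the tool's axes at that moment; what a row does not reach only later rows make up. A row lasts 1/12 s, in which the tool goes at most 41.7 mm and 7.16 degrees, less where a joint would pass 70% of its speed; a pose out of reach is approached as far as the arm can. A call with a gripper value outside its range is refused whole. The fingers move at their own pace and stop on an object; the grip force is fixed at half the most. Time passes only in rows, so rows that repeat a pose let the fingers close. It gives the time, the measured TCP pose, the force, the opening and the grip force at its end, in the units of the state.
- arm.get_state(): the state, without advancing time (a new reading comes with each control period).
- optics.get_image(name): name is "side" or "top"; returns a dict with "frame" (480x640x3 uint8, red, green, blue), "range_z" (480x640 float32, mm along the optical axis (not along the pixel's ray), 0 where there is no reading), "fovy" (degrees; the focal length in pixels is half the picture's height over the tangent of half this angle, whatever the lens; pixels are square), "cx", "cy" (the principal point, pixels), "R" (3x3) and "t" (3): a world point X has camera coordinates R X + t. Camera axes: x right, y down, z forward; pixel columns grow to the right and rows downward; lengths in mm; the calibration is good to about 2 mm. A picture is of the moment at which its call begins.
- arm.sign_off(): hands the job in; it is judged then, once.
Trained networks look in a picture, given as the dict that the camera call returned (one of the last four; its "shot" number tells which), for a name from the list of things; names that differ only in an ending like _2 or _b are one class to them, and where a whole thing is asked for, a point or a joint stands for the part that bears it (a point fixed in the world has none). Each returns a list of dicts, best first, with "score" (0 to 1); they miss things now and then, are a little off and sometimes report something else, mostly with a low value. They report only what shows in the picture. A call takes as long as a camera call.
- nets.look_for(name, picture): "rect" ([left, top, right, bottom] in pixels, round what is visible of it).
- nets.trace(name, picture): "mask" (480x640 bool, what is visible of it) and "rect" ([left, top, right, bottom] in pixels, round what is visible of it).
- nets.landmark_of(name, picture): "at" ([row, column] in pixels: a listed point, or the origin of a listed thing).
The state is a dict: "clock": time; "joint_pos": joint angles; "qd": joint speeds; "tau": joint torques, N m; "tcp_pos": TCP position; "ee_rot": TCP orientation; "wrist_force": force on the tool from outside, world axes, zero at the start; "wrist_torque": the same for the moment, N m; "finger_gap": opening from 0.0 (shut) to 1.0 (fully open); "finger_force": force on a finger pad.
Only numpy, scipy, OpenCV 4.12 (cv2) and the standard library are available. Lean on these libraries where they do the work, as an engineer would, in place of code of your own. Each camera call takes 0.05 s, during which the arm holds its last target. There are 200 camera calls.

## Working session

There is one attempt and no reset: what is moved stays moved. The work goes in short steps, Python scripts to look and compute and a shell command to move; the robot and the scene stay as the last step left them, time stands still between calls to the robot, and variables do not carry over. Pictures are saved under pics/ and viewed, at most 11 in all, crops included, and the job is handed in when it is done.

```bash
ls; mkdir -p pics; cat > h.py <<'E'
import numpy as np, cv2
from cell import arm, optics, nets
def P(im,r,c,z):
    f=240/np.tan(np.radians(im['fovy'])/2)
    pc=np.array([(c-im['cx'])*z/f,(r-im['cy'])*z/f,z])
    return im['R'].T@(pc-im['t'])
def px(im,X):
    f=240/np.tan(np.radians(im['fovy'])/2)
    p=im['R']@np.array(X)+im['t']; return (im['cy']+f*p[1]/p[2], im['cx']+f*p[0]/p[2])
def at_height(im,r,c,h):
    a=P(im,r,c,100.);b=P(im,r,c,1000.)
    return a+(b-a)*(h-a[2])/(b[2]-a[2])
def cloud(im,mask):
    f=240/np.tan(np.radians(im['fovy'])/2)
    r,c=np.nonzero(mask&(im['range_z']>0)); z=im['range_z'][r,c].astype(float)
    pc=np.stack([(c-im['cx'])*z/f,(r-im['cy'])*z/f,z],1)
    return (pc-im['t'])@im['R']
E
python3 - <<'E'
from h import *
ims={n:optics.get_image(n) for n in('top','side')}
for n,im in ims.items():
    cv2.imwrite(f'pics/{n}0.png',im['frame'][:,:,::-1])
    print(n,im['fovy'],im['cx'],im['cy'],(-im['R'].T@im['t']).round(0))
    for k in ['scoop_grip','scoop_ring','scoop_lip','scoop','funnel_rim','jar','peg_tip','peg_root','peg_mid','stand','figure','paint_pot','brush','pot_lid']:
        l=nets.landmark_of(k,im)
        for d in l[:1]:
            r,c=d['at']; z=im['range_z'][int(np.clip(round(r),0,479)),int(np.clip(round(c),0,639))]
            print(k,round(d['score'],2),np.round(d['at'],1),P(im,r,c,z).round(1))
E
```

```text
pics
top 54.64725979222359 320.9351414766889 236.13405507085315 [ 369.    2. 1019.]
scoop_grip 0.97 [262.2 293.1] [544.7  43.1  38.7]
scoop_ring 0.71 [164.8 388.8] [ 753.4 -198.6    7.2]
scoop_lip 0.88 [325.8 323.5] [405.6  -6.7  10.6]
scoop 0.87 [307.7 317.2] [4.459e+02 2.500e+00 4.000e-01]
funnel_rim 0.94 [288.2 152.2] [512.1 321.2 105.5]
jar 0.77 [298.  178.3] [484.2 264.3 127.9]
peg_tip 0.77 [207.7 513.5] [ 549.1 -333.9  290.8]
peg_root 0.81 [186.1 496.8] [ 598.5 -328.3  258.1]
peg_mid 0.88 [197.2 503.7] [ 573.1 -329.   274.1]
stand 0.69 [221.7 459.5] [ 596.4 -331.1   25.1]
figure 0.57 [173.4 285.9] [716.7  36.4 116.9]
paint_pot 0.91 [366.5 211.9] [349.3 226.1  49.1]
brush 0.64 [341.9 425.2] [ 348.4 -215.2   18.4]
pot_lid 0.66 [162.  385.3] [ 761.6 -191.7    6.1]
side 56.36873339552073 322.245748744784 237.65745839968778 [ 135. -423.  890.]
scoop_grip 0.86 [273.3 298.1] [540.5  40.9  44.4]
scoop_ring 0.78 [254.8 305.8] [614.5  89.8   2.4]
scoop_lip 0.65 [332.3 272.2] [ 4.086e+02 -5.200e+00 -2.000e-01]
scoop 0.89 [315.7 282.4] [451.3   5.8   5.1]
funnel_rim 0.97 [192.2 205.2] [524.9 343.2 122.2]
jar 0.92 [235.1 218.7] [494.7 278.7  35.4]
peg_tip 0.58 [307.8 466.4] [ 548.9 -333.7  292.4]
peg_root 0.82 [296.6 475.1] [ 599.5 -328.3  260.3]
peg_mid 0.69 [300.8 469.5] [ 571.8 -328.8  280.3]
stand 0.58 [367.1 447.9] [ 592.5 -337.9   13.9]
figure 0.76 [231.1 355.4] [729.5  25.4  44.7]
paint_pot 0.8 [288.6 182.9] [338.9 219.8  25. ]
brush 0.68 [423.9 322.9] [ 334.9 -225.7   18.6]
pot_lid 0.91 [282.2 434.6] [ 756.2 -198.8    9.1]
```

View pics/top0.png

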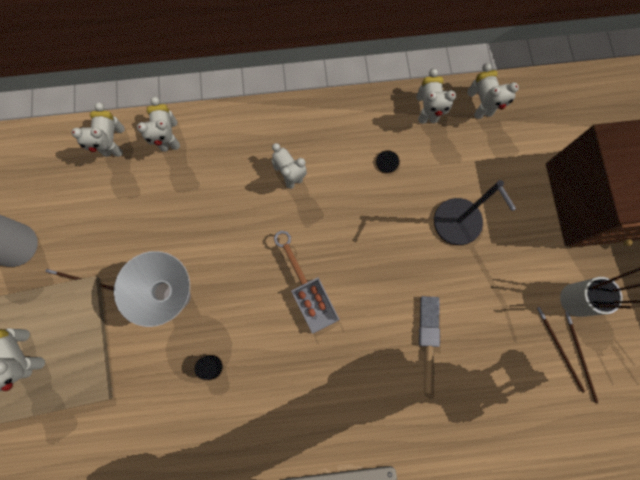

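View pics/side0.png

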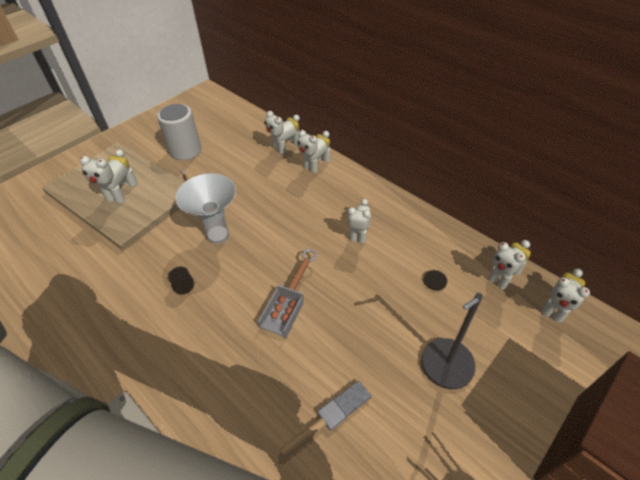

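```bash
python3 - <<'E'
from h import *
from scipy.optimize import least_squares
print({k:np.round(v,3) for k,v in arm.get_state().items()})
im=optics.get_image('top'); im2=optics.get_image('side')
print('rim h154 top',at_height(im,288.2,152.2,154),'side',at_height(im2,192.2,205.2,154))
C=cloud(im,np.ones((480,640),bool))
# funnel rim: points near z 150-160 around
for I in(im,im2):
    C=cloud(I,np.ones((480,640),bool))
    s=C[(abs(C[:,2]-154)<4)&(np.hypot(C[:,0]-495,C[:,1]-290)<110)]
    f=lambda p:np.hypot(s[:,0]-p[0],s[:,1]-p[1])-p[2]
    o=least_squares(f,[495,290,70],loss='soft_l1',f_scale=2);print('rim fit',o.x,len(s),s[:,2].mean())
    h=C[(C[:,2]>30)&(C[:,2]<60)&(np.hypot(C[:,0]-543,C[:,1]-42)<42)]
    m=h.mean(0);u,sv,v=np.linalg.svd(h[:,:2]-m[:2]);print('handle',m,v[0],np.degrees(np.arctan2(v[0][1],v[0][0])),h[:,2].max(), np.std((h[:,:2]-m[:2])@v[1]))
    for k in['scoop','stand','jar']:
        t=nets.trace(k,I)
        if t: 
            c=cloud(I,t[0]['mask']);print(k,t[0]['rect'],c.min(0).round(),c.max(0).round())
print('ring top h34',at_height(im,*nets.landmark_of('scoop_ring',im)[0]['at'],34),[ (d['at'],d['score']) for d in nets.landmark_of('scoop_ring',im)])
print('ring side h34',at_height(im2,254.8,305.8,34),'grip top',at_height(im,262.2,293.1,34),at_height(im2,273.3,298.1,34))
print('lip',at_height(im,325.8,323.5,13),at_height(im2,332.3,272.2,13))
E
```

```text
{'clock': np.float64(1.5), 'joint_pos': array([ 1.215,  0.332, -0.065,  1.46 ,  0.022,  1.35 , -0.088]), 'qd': array([-0.001,  0.001, -0.001, -0.002, -0.002, -0.   , -0.001]), 'tau': array([ 0.0000e+00, -6.2303e+01,  2.4000e-02, -3.9011e+01, -6.1000e-02,
        3.2000e-02,  0.0000e+00]), 'tcp_pos': array([ 204.185, -590.715,  222.571]), 'ee_rot': array([[ 0.945,  0.327,  0.   ],
       [ 0.327, -0.945, -0.   ],
       [ 0.   ,  0.   , -1.   ]]), 'wrist_force': array([ 0.475, -0.285,  0.032]), 'wrist_torque': array([-0.028,  0.011,  0.03 ]), 'finger_force': np.float64(0.0), 'finger_gap': np.float64(1.003)}
rim h154 top [504.48598731 304.25119482 154.        ] side [508.80547039 311.43692269 154.        ]
rim fit [504.77239934 306.00519797  67.89060543] 578 152.31772152807756
handle [543.06800672  42.0498009   39.73702296] [-0.93741402 -0.34821681] -159.6217138740628 45.31942846270539 3.8342951960488056
scoop [273.5, 229.6, 337.6, 334.9] [393. -37.  -7.] [619.  85.  45.]
stand [432.3, 180.3, 516.2, 248.3] [ 545. -457.   -5.] [ 675. -278.  296.]
jar [114.1, 251.4, 187.5, 327.3] [435. 237.  -4.] [611. 441. 158.]
rim fit [506.79856615 306.01593822  66.91683311] 406 153.7324863946142
handle [542.40469606  40.15215579  41.51439848] [-0.93851622 -0.34523513] -159.80385016462841 46.19126104366887 4.002920475738084
scoop [260.0, 249.2, 309.7, 337.1] [396. -39.  -1.] [623.  98.  47.]
stand [420.0, 295.4, 480.5, 388.0] [ 548. -386.   -1.] [ 808. -279.  295.]
jar [276.2, 303.5, 285.5, 313.8] [450.  16.   4.] [471.  32.  21.]
ring top h34 [603.73491433  57.5077347   34.        ] [([236.7, 284.0], 0.68)]
ring side h34 [597.46315671  71.59963117  34.        ] grip top [545.52947555  43.34039173  34.        ] [545.41704223  46.5808581   34.        ]
lip [405.51012612  -6.63596774  13.        ] [404.54483759 -11.32558727  13.        ]
```

The top view shows the scoop's ring at about (283,240) and its mouth at (318,325), the funnel at (152,288), the stand foot at (458,222) and the peg tip at (513,208). The side view agrees. The tool yaw already matches the handle, so I'm moving over the scoop.

```bash
python3 -m creep '{"claw":[0.2,0.2,0.2,0.2,0.2,0.2,0.2,0.2],"translation":[[240,-225,20],[240,-225,20],[240,-225,20],[240,-225,20],[240,-225,20],[240,-225,20],[240,-225,20],[240,-225,20]],"turn":[[0,0,0],[0,0,0],[0,0,0],[0,0,0],[0,0,0],[0,0,0],[0,0,0],[0,0,0]]}'
cat >> h.py <<'E'
from scipy.spatial.transform import Rotation as Ro
def go(pos,R=None,log=True):
    """print shift/turn in tool axes from the present pose to world TCP pose"""
    s=arm.get_state(); R0=np.array(s['ee_rot']); R=R0 if R is None else np.array(R)
    print('t',round(float(s['clock']),2),'tcp',np.round(s['tcp_pos'],1),'q',np.round(s['joint_pos'],2).tolist(),'F',np.round(s['wrist_force'],1),'gap',round(float(s['finger_gap']),3))
    print('  shift',(R0.T@(np.array(pos)-s['tcp_pos'])).round(1).tolist(),'turn',Ro.from_matrix(R0.T@R).as_rotvec().round(3).tolist())
def pose(az,th):
    """tool R for scoop mouth azimuth az (deg), mouth-down pitch th (deg)"""
    a,t=np.radians([az,th]); h=np.array([np.cos(a),np.sin(a),0]);z=np.array([0,0,1.])
    xs=h*np.cos(t)-z*np.sin(t); ys=np.cross(z,h); zs=np.cross(xs,ys)
    return np.stack([-xs,ys,-zs],1)
E
python3 -c "
from h import *
go([529.5,37,110],pose(-159.8,0))"
```

```text
clock: 2.67
tcp_pos: [358.3, -297.3, 202.7]
ee_rot: [[0.945, 0.327, 0.0], [0.327, -0.945, -0.001], [0.0, 0.001, -1.0]]
wrist_force: [1.5, -0.7, -0.1]
finger_gap: 0.611
finger_force: 0.0
t 2.67 tcp [ 358.3 -297.3  202.7] q [0.91, 0.01, -0.31, 1.88, 0.0, 1.25, -0.64] F [ 1.5 -0.7 -0.1] gap 0.611
  shift [271.2, -260.0, 92.6] turn [0.001, -0.0, -0.019]
```

```bash
python3 -m creep '{"claw":[0.2,0.2,0.2,0.2,0.2,0.2,0.2,0.2],"translation":[[271,-260,90],[271,-260,90],[271,-260,90],[271,-260,90],[271,-260,90],[271,-260,90],[271,-260,90],[271,-260,90]],"turn":[[0,0,-0.019],[0,0,-0.019],[0,0,-0.019],[0,0,-0.019],[0,0,-0.019],[0,0,-0.019],[0,0,-0.019],[0,0,-0.019]]}'
python3 -c "
from h import *
go([529.5,37,110],pose(-159.8,0))"
```

```text
clock: 3.33
tcp_pos: [506.0, -9.4, 124.8]
ee_rot: [[0.939, 0.344, 0.001], [0.344, -0.939, -0.0], [0.001, 0.001, -1.0]]
wrist_force: [1.1, -0.4, 0.6]
finger_gap: 0.6
finger_force: 0.0
t 3.33 tcp [506.   -9.4 124.8] q [0.5, 0.21, -0.63, 1.87, 0.14, 1.11, -1.4] F [ 1.1 -0.4  0.6] gap 0.6
  shift [38.0, -35.5, 14.8] turn [0.001, -0.001, -0.001]
```

```bash
python3 -m creep '{"claw":[0.2,0.2],"translation":[[41,-39,14],[65,-65,24]],"turn":[[0,0,0],[0,0,0]]}'
python3 -c "
from h import *
go([529.5,37,18],pose(-159.8,0))"
```

```text
clock: 3.5
tcp_pos: [540.4, 63.5, 103.8]
ee_rot: [[0.939, 0.344, 0.001], [0.344, -0.939, -0.0], [0.001, 0.0, -1.0]]
wrist_force: [0.9, -1.2, 0.0]
finger_gap: 0.602
finger_force: 0.0
t 3.5 tcp [540.4  63.5 103.8] q [0.36, 0.33, -0.65, 1.79, 0.22, 1.1, -1.59] F [ 0.9 -1.2  0. ] gap 0.602
  shift [-19.5, 21.1, 85.8] turn [0.0, -0.001, -0.002]
```

```bash
python3 -m creep '{"claw":[0.2,0.2,0.2,0.2,0.2],"translation":[[-19.5,21,20],[-19.5,21,40],[-19.5,21,40],[-19.5,21,40],[-19.5,21,40]],"turn":[[0,0,0],[0,0,0],[0,0,0],[0,0,0],[0,0,0]]}'
python3 - <<'E'
from h import *
go([529.5,37,18],pose(-159.8,0))
im=optics.get_image('top'); cv2.imwrite('pics/a.png',cv2.resize(im['frame'][190:350,220:400,::-1],None,fx=4,fy=3.7))
E
```

```text
clock: 3.92
tcp_pos: [529.1, 35.7, 65.2]
ee_rot: [[0.939, 0.344, 0.001], [0.344, -0.939, 0.0], [0.001, 0.0, -1.0]]
wrist_force: [0.8, -0.1, -0.2]
finger_gap: 0.598
finger_force: 0.0
t 3.92 tcp [529.1  35.7  65.2] q [0.4, 0.34, -0.63, 1.86, 0.24, 1.01, -1.55] F [ 0.8 -0.1 -0.2] gap 0.598
  shift [0.8, -1.1, 47.2] turn [0.0, -0.001, -0.001]
```

View pics/a.png

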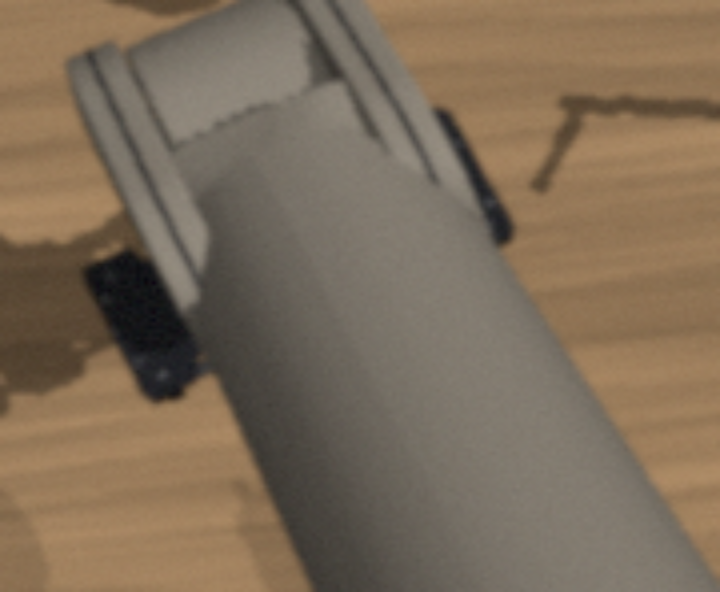

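The arm hides the scoop from above, so I'm descending on the earlier measurement and closing.

```bash
python3 -m creep '{"claw":[0.2,0.2,0.2,0.2,0.2,0.2,0.2],"translation":[[1,-1,15],[1,-1,30],[1,-1,47],[1,-1,47],[1,-1,47],[1,-1,47],[1,-1,47]],"turn":[[0,0,0],[0,0,0],[0,0,0],[0,0,0],[0,0,0],[0,0,0],[0,0,0]]}'
python3 -m creep '{"claw":[-0.3,-0.7,-1,-1,-1,-1,-1,-1],"translation":[[0,0,0],[0,0,0],[0,0,0],[0,0,0],[0,0,0],[0,0,0],[0,0,0],[0,0,0]],"turn":[[0,0,0],[0,0,0],[0,0,0],[0,0,0],[0,0,0],[0,0,0],[0,0,0],[0,0,0]]}'
python3 - <<'E'
from h import *
go([529.5,37,18],pose(-159.8,0))
im=optics.get_image('side'); cv2.imwrite('pics/b.png',cv2.resize(im['frame'][220:360,220:360,::-1],None,fx=4,fy=4))
E
```

```text
clock: 4.55
tcp_pos: [529.9, 36.9, 18.4]
ee_rot: [[0.939, 0.344, 0.002], [0.344, -0.939, -0.0], [0.002, 0.001, -1.0]]
wrist_force: [-0.6, -0.1, -0.2]
finger_gap: 0.601
finger_force: 0.0
clock: 5.22
tcp_pos: [528.9, 36.8, 16.9]
ee_rot: [[0.939, 0.345, 0.0], [0.345, -0.939, -0.0], [-0.0, 0.0, -1.0]]
wrist_force: [0.0, 0.7, 0.4]
finger_gap: 0.142
finger_force: 30.0
t 5.22 tcp [528.9  36.8  16.9] q [0.37, 0.41, -0.61, 1.89, 0.29, 0.93, -1.6] F [0.  0.7 0.4] gap 0.142
  shift [0.6, -0.0, -1.1] turn [0.0, 0.0, -0.001]
```

View pics/b.png

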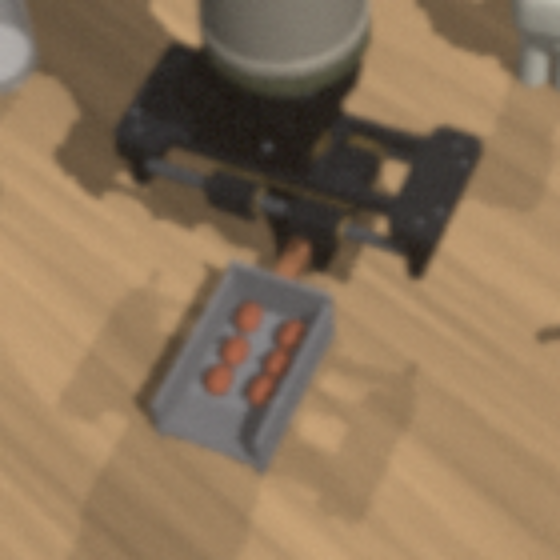

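Grip confirmed, with the gap at 12.4 mm on the 13 mm handle. The crop shows all six pebbles in the pan. Lifting gently.

```bash
python3 -m creep '{"claw":[-1,-1,-1,-1,-1,-1,-1,-1],"translation":[[0,0,-4],[0,0,-12],[0,0,-24],[0,0,-40],[0,0,-58],[0,0,-78],[0,0,-100],[0,0,-115]],"turn":[[0,0,0],[0,-0.01,0],[0,-0.02,0],[0,-0.04,0],[0,-0.06,0],[0,-0.08,0],[0,-0.1,0],[0,-0.1,0]]}'
python3 - <<'E'
from h import *
go([528,36,300],pose(-159.8,-6))
im=optics.get_image('side'); print(len(nets.look_for('pebble0',im)))
cv2.imwrite('pics/c.png',cv2.resize(im['frame'][180:360,200:380,::-1],None,fx=3,fy=3))
E
```

```text
clock: 5.93
tcp_pos: [529.5, 37.3, 133.9]
ee_rot: [[0.934, 0.345, -0.093], [0.343, -0.939, -0.034], [-0.1, -0.0, -0.995]]
wrist_force: [0.3, 0.3, -1.6]
finger_gap: 0.145
finger_force: 30.0
t 5.93 tcp [529.5  37.3 133.9] q [0.37, 0.34, -0.64, 1.71, 0.22, 1.27, -1.55] F [ 0.3  0.3 -1.6] gap 0.145
  shift [-18.4, 0.7, -165.1] turn [-0.0, -0.005, -0.0]
4
```

View pics/c.png

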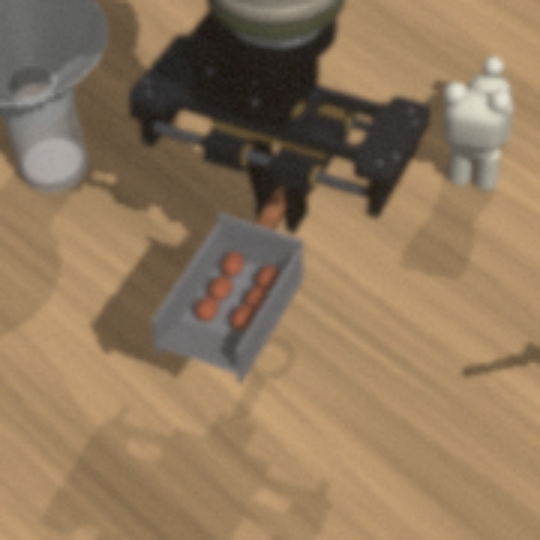

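```bash
cat > kin.py <<'E'
import numpy as np, itertools
from scipy.optimize import least_squares
from scipy.spatial.transform import Rotation as Ro
def fk(q,p,s):
    # p: d1,d2,d3,d4, a_elbow, a_wrist, phi
    q=np.array(q)*np.array(s); T=np.zeros(3); R=np.eye(3)
    def t(v): nonlocal T; T=T+R@np.array(v)
    def r(ax,a): nonlocal R; R=R@Ro.from_euler(ax,a).as_matrix()
    r('z',q[0]); t([0,0,p[0]]); r('y',q[1]); r('z',q[2]); t([p[4],0,p[1]]); r('y',q[3]); t([-p[4]+p[7],0,0]); r('z',q[4]); t([0,0,p[2]])
    r('y',q[5]); t([p[5],0,0]); r('z',q[6]); t([0,0,p[3]]); r('z',p[6])
    return T,R
E
python3 - <<'E'
from kin import *
from h import arm
S=[([1.215,.332,-.065,1.46,.022,1.35,-.088],[204.2,-590.7,222.6],[[.945,.327,0],[.327,-.945,0],[0,0,-1]]),
([0.91,0.01,-0.31,1.88,0.0,1.25,-0.64],[358.3,-297.3,202.7],[[.945,.327,0],[.327,-.945,0],[0,0,-1]])]
H=[[.939,.344,0],[.344,-.939,0],[0,0,-1]]
S+=[([0.5,0.21,-0.63,1.87,0.14,1.11,-1.4],[506,-9.4,124.8],H),([0.36,0.33,-0.65,1.79,0.22,1.1,-1.59],[540.4,63.5,103.8],H),
([0.4,0.34,-0.63,1.86,0.24,1.01,-1.55],[529.1,35.7,65.2],H),([0.37,0.41,-0.61,1.89,0.29,0.93,-1.6],[528.9,36.8,16.9],H)]
s=arm.get_state(); S+=[(s['joint_pos'],s['tcp_pos'],s['ee_rot'])]
best=[]
for sg in itertools.product([1,-1],repeat=4):
    s=[sg[0],1,sg[1],1,sg[2],1,sg[3]]
    for ph in(0,1.57,3.14,-1.57):
        def res(p):
            o=list(.02*np.array(p[[4,5,7]]))
            for q,t,R in S:
                T,RR=fk(q,p,s); o+=list((T-t)/5)+list((RR-np.array(R)).ravel()*50)
            return o
        r=least_squares(res,[350,400,400,250,0,0,ph,0]); best.append((r.cost,s,r.x.round(3).tolist()))
best.sort(key=lambda b:b[0]); [print(b) for b in best[:3]]
E
```

```text
(np.float64(119.7557070801834), [-1, 1, -1, 1, -1, 1, -1], [217.14, 562.483, 506.535, 432.14, 13.03, 72.545, 1.57, -8.27])
(np.float64(119.7557070801834), [-1, 1, -1, 1, -1, 1, -1], [217.14, 562.483, 506.535, 432.14, 13.03, 72.545, 1.57, -8.27])
(np.float64(119.75570708021293), [-1, 1, -1, 1, -1, 1, -1], [217.14, 562.483, 506.535, 432.14, 13.03, 72.545, 1.57, -8.27])
```

```bash
cat > kin.py <<'E'
import numpy as np
from scipy.optimize import least_squares
from scipy.spatial.transform import Rotation as Ro
SG=[-1,1,-1,1,-1,1,-1]; AX='zyzyzyz'
def fk(q,p):
    # p: 7 link offsets (xyz) + phi + base z ; q offsets p[23:30]
    T=np.array([0,0,p[22]]); R=np.eye(3)
    for i in range(7):
        R=R@Ro.from_euler(AX[i],SG[i]*q[i]+p[23+i]).as_matrix()
        T=T+R@p[3*i:3*i+3]
    return T,R@Ro.from_euler('z',p[21]).as_matrix()
E
python3 - <<'E'
from kin import *
from h import arm
S=[([1.215,.332,-.065,1.46,.022,1.35,-.088],[204.2,-590.7,222.6],[[.945,.327,0],[.327,-.945,0],[0,0,-1]]),
([0.91,0.01,-0.31,1.88,0.0,1.25,-0.64],[358.3,-297.3,202.7],[[.945,.327,0],[.327,-.945,0],[0,0,-1]])]
H=[[.939,.344,0],[.344,-.939,0],[0,0,-1]]
S+=[([0.5,0.21,-0.63,1.87,0.14,1.11,-1.4],[506,-9.4,124.8],H),([0.36,0.33,-0.65,1.79,0.22,1.1,-1.59],[540.4,63.5,103.8],H),
([0.4,0.34,-0.63,1.86,0.24,1.01,-1.55],[529.1,35.7,65.2],H),([0.37,0.41,-0.61,1.89,0.29,0.93,-1.6],[528.9,36.8,16.9],H)]
s=arm.get_state(); print(s['joint_pos'].tolist());S+=[(s['joint_pos'],s['tcp_pos'],s['ee_rot'])]
p0=np.zeros(30);p0[[5,11,17,20]]=[560,500,100,330];p0[22]=217;p0[21]=1.57
p0[[5]]=0;p0[8-3]=0
p0=np.zeros(30);p0[5]=0;p0[8]=560;p0[14]=500;p0[20]=430;p0[21]=1.57;p0[22]=217
def res(p):
    o=list((p-p0)[:21]*.02)+list((p-p0)[23:]*100)
    for q,t,R in S:
        T,RR=fk(q,p); o+=list((T-t)/5)+list((RR-np.array(R)).ravel()*50)
    return o
r=least_squares(res,p0); print(r.cost,r.x.round(2).tolist())
for q,t,R in S:
    T,RR=fk(q,r.x); print((T-t).round(1),Ro.from_matrix(RR.T@np.array(R)).as_rotvec().round(3))
E
```

```text
[0.3666583982603549, 0.3348143892695425, -0.6365917800024273, 1.7105577666335514, 0.21773814458592655, 1.2625628598300451, -1.5482385097331086]
2.493451867458319 [-13.15, -7.57, 0.0, 3.1, -7.57, -49.68, 3.07, -11.77, 510.32, 15.03, -11.77, 0.9, 3.15, -5.13, 500.9, 5.37, -5.13, -12.52, -1.14, 2.93, 417.48, 1.57, 323.27, -0.0, 0.0, 0.0, 0.0, -0.0, -0.0, 0.0]
[ 0.7 -0.7  0.4] [0.    0.001 0.002]
[-1.1  0.4  1. ] [-0.    -0.004 -0.001]
[-1.5  1.5 -2.1] [0.001 0.005 0.003]
[ 1.   0.7 -2.1] [-0.003  0.004 -0.004]
[ 2.8 -3.1  0.8] [ 0.005 -0.006  0.001]
[-0.7  0.7  1.6] [ 0.     0.    -0.003]
[-1.3  0.5  0.4] [-0.    -0.     0.001]
```

```bash
cat >> kin.py <<'E'
PP=np.array([-13.15, -7.57, 0.0, 3.1, -7.57, -49.68, 3.07, -11.77, 510.32, 15.03, -11.77, 0.9, 3.15, -5.13, 500.9, 5.37, -5.13, -12.52, -1.14, 2.93, 417.48, 1.57, 323.27]+[0]*7)
LO=np.array([-2.6,-.5,-1.47,.16,-1.27,.06,-2.6]);HI=np.array([2.6,2.12,1.34,2.42,4.41,2.06,2.6])
def ik(T,R,q0,reg=.01):
    def f(q):
        t,r=fk(q,PP); return np.r_[(t-T)/10,Ro.from_matrix(r.T@R).as_rotvec()*20,reg*(q-q0)]
    r=least_squares(f,np.clip(q0,LO+.02,HI-.02),bounds=(LO,HI)); return r.x,np.abs(r.fun[:6]).max()
TC=np.array([-80,0,17.])
def Rs(Rt): return np.stack([-Rt[:,0],Rt[:,1],-Rt[:,2]],1)
def tcp_for(pt_scoop,world,Rt): return np.array(world)+Rs(Rt)@(TC-np.array(pt_scoop))
E
python3 - <<'E'
from kin import *
from h import pose,arm
q0=np.array(arm.get_state()['joint_pos']); F=np.array([505.5,306,170]);rng=np.random.default_rng(0)
def test(name,T,R):
    best=(9,None)
    for k in range(12):
        qs=q0 if k==0 else rng.uniform(LO,HI)
        q,e=ik(T,R,qs,.001)
        if k==0:e0=e
        if e<best[0]:best=(e,q)
        if k==0 and e<.1: break
    print(name,'from q0 err',round(e0,2),'best',round(best[0],2),best[1].round(2).tolist() if best[1] is not None else '')
for az in(-200,-160,-120,-90,-60):
    for th in(60,75):
        R=pose(az,th);h=np.array([np.cos(np.radians(az)),np.sin(np.radians(az)),0])
        test(f'pour {az} {th}',tcp_for([51,0,13],F-25*h,R),R)
for az in(-200,-174,-150,-135):
    for th in(55,70,90):
        R=pose(az,th); test(f'hang {az} {th}',tcp_for([-158,0,34],[568,-331,262],R),R)
E
```

```text
pour -200 60 from q0 err 4.47 best 0.0 [0.09, 0.48, -1.34, 2.0, 1.52, 1.54, 2.6]
pour -200 75 from q0 err 8.45 best 0.0 [-0.13, 0.66, -1.27, 2.07, 1.78, 1.89, 2.4]
pour -160 60 from q0 err 0.71 best 0.0 [0.3, -0.21, -1.02, 2.32, 1.77, 0.21, 2.6]
pour -160 75 from q0 err 4.84 best 1.55 [0.05, -0.13, -0.98, 2.42, 2.0, 0.63, 2.28]
pour -120 60 from q0 err 0.82 best 0.0 [-1.47, -0.21, 1.1, 2.23, -1.27, 0.47, 0.21]
pour -120 75 from q0 err 2.05 best 0.0 [0.05, 0.06, -0.18, 2.35, 4.39, 0.94, 0.85]
pour -90 60 from q0 err 0.0 best 0.0 [0.8, 0.42, -1.1, 1.88, -0.82, 0.97, 0.24]
pour -90 75 from q0 err 0.0 best 0.0 [0.99, 0.69, -1.2, 1.93, -0.84, 0.98, 0.44]
pour -60 60 from q0 err 0.0 best 0.0 [0.62, 0.78, -1.16, 1.53, -0.35, 1.36, 0.17]
pour -60 75 from q0 err 0.0 best 0.0 [0.65, 0.95, -1.11, 1.48, -0.46, 1.45, 0.29]
hang -200 55 from q0 err 1.0 best 0.0 [1.36, -0.06, -0.67, 2.4, 4.27, 0.33, 0.63]
hang -200 70 from q0 err 4.65 best 1.48 [1.71, 0.3, -0.93, 2.42, 3.85, 0.61, 1.38]
hang -200 90 from q0 err 10.98 best 0.0 [0.96, 0.7, -0.26, 2.42, 3.55, 1.47, 1.7]
hang -174 55 from q0 err 0.0 best 0.0 [1.42, 0.2, -0.45, 2.13, -1.27, 0.78, 0.47]
hang -174 70 from q0 err 0.0 best 0.0 [2.2, 0.86, -1.28, 2.17, -0.99, 0.42, 0.66]
hang -174 90 from q0 err 0.0 best 0.0 [2.22, 1.44, -1.22, 2.11, -0.94, 0.42, 1.05]
hang -150 55 from q0 err 0.0 best 0.0 [1.6, 0.52, -0.67, 1.76, -0.76, 1.05, 0.38]
hang -150 70 from q0 err 0.0 best 0.0 [1.92, 0.92, -1.06, 1.77, -0.58, 0.94, 0.4]
hang -150 90 from q0 err 0.0 best 0.0 [1.74, 1.06, -0.79, 1.73, -0.99, 1.15, 0.84]
hang -135 55 from q0 err 0.0 best 0.0 [1.6, 0.74, -0.81, 1.5, -0.46, 1.25, 0.31]
hang -135 70 from q0 err 0.0 best 0.0 [1.59, 0.89, -0.74, 1.49, -0.66, 1.31, 0.5]
hang -135 90 from q0 err 0.0 best 0.0 [1.54, 1.1, -0.68, 1.45, -0.88, 1.43, 0.7]
```

```bash
cat >> kin.py <<'E'
def rows(Ts,Rts,T0,R0,n=8):
    """shift/turn lists, in chunks of n, each relative to chunk start pose"""
    import json
    for i in range(0,len(Ts),n):
        a=[(R0.T@(T-T0)).round(0).astype(int).tolist() for T in Ts[i:i+n]]
        b=[Ro.from_matrix(R0.T@R).as_rotvec().round(2).tolist() for R in Rts[i:i+n]]
        print('"translation":'+json.dumps(a,separators=(',',':'))+',"turn":'+json.dumps(b,separators=(',',':')))
        T0,R0=Ts[min(i+n,len(Ts))-1],Rts[min(i+n,len(Ts))-1]
E
python3 - <<'E'
from kin import *
from h import pose,arm
s=arm.get_state();q=np.array(s['joint_pos'])
az1=-70;h=np.array([np.cos(np.radians(az1)),np.sin(np.radians(az1)),0]);F=np.array([505.5,306,0])
R1=pose(az1,-6);T1=tcp_for([51,0,13],F-30*h+[0,0,215],R1); T0=s['tcp_pos'];print(T1)
N=24;Ts=[];Rt=[]
for i in range(1,N+1):
    u=i/N;u=u*u*(3-2*u); v=min(1,u*2.2)
    Ts.append(np.r_[T0[:2]+(T1-T0)[:2]*u,T0[2]+(T1[2]+10-T0[2])*v]);Rt.append(pose(-159.8+(az1+159.8)*u,-6))
    qn,e=ik(Ts[-1],Rt[-1],q); 
    if i%6==0:print(i,e.round(2),qn.round(2).tolist())
    q=qn
rows(Ts,Rt,T0,s['ee_rot'])
for th in range(0,80,8):
    R=pose(az1,th);T=tcp_for([51,0,13],F-30*h+[0,0,205-min(30,th)],R);qn,e=ik(T,R,q);q=qn
    print(th,T.round(),e.round(2),q.round(2).tolist())
E
```

```text
[450.53719806 457.00905723 205.28485889]
6 0.0 [0.3, 0.32, -0.71, 1.68, 0.24, 1.32, -1.44]
12 0.0 [0.12, 0.34, -0.86, 1.58, 0.3, 1.44, -1.22]
18 0.0 [-0.12, 0.5, -0.96, 1.45, 0.46, 1.49, -0.99]
24 0.0 [-0.24, 0.58, -0.99, 1.37, 0.55, 1.53, -0.86]
"translation":[[0,-2,-1],[1,-8,-4],[2,-18,-8],[4,-31,-14],[6,-47,-21],[8,-66,-29],[11,-87,-38],[14,-109,-48]],"turn":[[0.0,-0.01,-0.01],[-0.0,-0.01,-0.03],[-0.01,-0.01,-0.07],[-0.01,-0.01,-0.12],[-0.02,-0.01,-0.18],[-0.02,-0.01,-0.24],[-0.03,-0.01,-0.32],[-0.04,-0.01,-0.4]]
"translation":[[12,-21,-11],[25,-42,-24],[38,-64,-36],[52,-87,-40],[66,-109,-42],[80,-131,-43],[94,-153,-45],[107,-173,-46]],"turn":[[-0.01,-0.0,-0.09],[-0.02,-0.0,-0.18],[-0.03,-0.0,-0.28],[-0.04,0.0,-0.38],[-0.05,-0.0,-0.47],[-0.06,-0.0,-0.57],[-0.07,0.0,-0.66],[-0.08,-0.0,-0.75]]
"translation":[[22,-6,-2],[42,-11,-4],[61,-15,-6],[76,-19,-8],[89,-22,-9],[99,-25,-10],[105,-26,-11],[107,-27,-11]],"turn":[[-0.01,0.0,-0.08],[-0.02,0.0,-0.16],[-0.02,0.0,-0.23],[-0.03,0.0,-0.29],[-0.04,0.0,-0.34],[-0.04,-0.0,-0.37],[-0.04,0.0,-0.4],[-0.04,0.0,-0.4]]
0 [450. 457. 209.] 0.0 [-0.13, 0.55, -1.03, 1.42, 0.47, 1.43, -0.81]
8 [451. 456. 219.] 0.0 [0.03, 0.52, -1.09, 1.48, 0.35, 1.33, -0.71]
16 [453. 451. 229.] 0.0 [0.19, 0.51, -1.17, 1.53, 0.24, 1.25, -0.6]
24 [455. 445. 238.] 0.0 [0.35, 0.53, -1.24, 1.57, 0.13, 1.19, -0.48]
32 [458. 437. 248.] 0.0 [0.5, 0.58, -1.31, 1.61, 0.04, 1.16, -0.37]
40 [462. 426. 262.] 0.0 [0.62, 0.65, -1.37, 1.63, -0.03, 1.14, -0.27]
48 [466. 414. 275.] 0.0 [0.72, 0.74, -1.41, 1.64, -0.09, 1.14, -0.18]
56 [471. 400. 286.] 0.0 [0.78, 0.85, -1.43, 1.65, -0.14, 1.15, -0.1]
64 [477. 385. 294.] 0.0 [0.83, 0.96, -1.44, 1.65, -0.18, 1.17, -0.02]
72 [483. 369. 301.] 0.0 [0.87, 1.07, -1.43, 1.64, -0.21, 1.19, 0.05]
```

```bash
python3 -m creep '{"claw":[-1,-1,-1,-1,-1,-1,-1,-1],"translation":[[0,-2,-1],[1,-8,-4],[2,-18,-8],[4,-31,-14],[6,-47,-21],[8,-66,-29],[11,-87,-38],[14,-109,-48]],"turn":[[0,-0.01,-0.01],[0,-0.01,-0.03],[-0.01,-0.01,-0.07],[-0.01,-0.01,-0.12],[-0.02,-0.01,-0.18],[-0.02,-0.01,-0.24],[-0.03,-0.01,-0.32],[-0.04,-0.01,-0.4]]}'
python3 -m creep '{"claw":[-1,-1,-1,-1,-1,-1,-1,-1],"translation":[[12,-21,-11],[25,-42,-24],[38,-64,-36],[52,-87,-40],[66,-109,-42],[80,-131,-43],[94,-153,-45],[107,-173,-46]],"turn":[[-0.01,0,-0.09],[-0.02,0,-0.18],[-0.03,0,-0.28],[-0.04,0,-0.38],[-0.05,0,-0.47],[-0.06,0,-0.57],[-0.07,0,-0.66],[-0.08,0,-0.75]]}'
python3 -m creep '{"claw":[-1,-1,-1,-1,-1,-1,-1,-1],"translation":[[22,-6,-2],[42,-11,-4],[61,-15,-6],[76,-19,-8],[89,-22,-9],[99,-25,-10],[105,-26,-11],[107,-27,-11]],"turn":[[-0.01,0,-0.08],[-0.02,0,-0.16],[-0.02,0,-0.23],[-0.03,0,-0.29],[-0.04,0,-0.34],[-0.04,0,-0.37],[-0.04,0,-0.4],[-0.04,0,-0.4]]}'
cat > meas.py <<'E'
from kin import *
from h import *
s=arm.get_state(); R=np.array(s['ee_rot']);S=Rs(R)
o=s['tcp_pos']-S@TC
print('t',s['clock'],'tcp',s['tcp_pos'].round(1),'q',s['joint_pos'].round(2).tolist(),'az',np.degrees(np.arctan2(S[1,0],S[0,0])).round(1),'th',np.degrees(-np.arcsin(S[2,0])).round(1),'F',s['wrist_force'].round(1))
for n,p in dict(lip=[51,0,13],ring=[-158,0,34]).items(): print('expected',n,(o+S@p).round(1))
E
python3 - <<'E'
from meas import *
for n in('side','top'):
    im=optics.get_image(n)
    for k in('scoop_lip','scoop_ring','funnel_rim'):
        d=nets.landmark_of(k,im)
        if d: print(n,k,np.round(d[0]['at']),round(d[0]['score'],2))
    print('  proj lip',np.round(px(im,o+S@[51,0,13])),'ring',np.round(px(im,o+S@[-158,0,34])))
    cv2.imwrite(f'pics/d_{n}.png',cv2.resize(im['frame'][150:350,80:300,::-1],None,fx=1.8,fy=2.5) if n=='top' else cv2.resize(im['frame'][100:300,100:320,::-1],None,fx=1.8,fy=2.5))
a=cv2.imread('pics/d_side.png');b=cv2.imread('pics/d_top.png');cv2.imwrite('pics/d.png',np.hstack([a,b]))
E
```

```text
clock: 6.7
tcp_pos: [508.0, 147.5, 178.5]
ee_rot: [[0.72, 0.69, -0.081], [0.686, -0.724, -0.075], [-0.11, -0.002, -0.994]]
wrist_force: [-0.7, 0.5, -1.5]
finger_gap: 0.149
finger_force: 30.0
clock: 7.37
tcp_pos: [469.9, 350.8, 212.9]
ee_rot: [[0.053, 0.999, -0.01], [0.993, -0.053, -0.106], [-0.107, -0.004, -0.994]]
wrist_force: [0.1, -0.7, -1.4]
finger_gap: 0.146
finger_force: 30.0
clock: 8.03
tcp_pos: [450.6, 458.2, 212.1]
ee_rot: [[-0.335, 0.942, 0.028], [0.936, 0.336, -0.101], [-0.105, -0.007, -0.994]]
wrist_force: [0.1, -0.0, -1.7]
finger_gap: 0.145
finger_force: 30.0
t 8.0333 tcp [450.6 458.2 212.1] q [-0.27, 0.6, -0.98, 1.33, 0.55, 1.54, -0.87] az -70.3 th -6.0 F [ 0.1 -0.  -1.7]
expected lip [494.7 335.1 221.9]
expected ring [424.  532.9 220.9]
side scoop_lip [170. 189.] 0.67
side funnel_rim [192. 206.] 0.55
  proj lip [169. 187.] ring [147. 114.]
top scoop_lip [289. 118.] 0.9
top funnel_rim [297.  90.] 0.71
  proj lip [291. 120.] ring [347.   2.]
```

View pics/d.png

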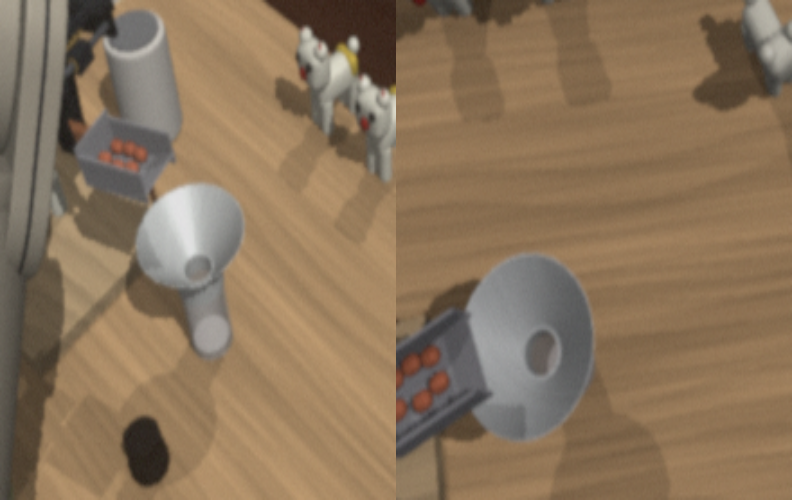

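The model projects the lip within about 2 px in both views. The scoop mouth is over the funnel's edge, with the lip at (118,289) in the top view, and all pebbles are in. Computing the pitch rows.

```bash
python3 - <<'E'
from meas import *
az=-70;h=np.array([np.cos(np.radians(az)),np.sin(np.radians(az)),0]);F=np.array([505.5,306,0])
Ts=[];Rt=[];q=s['joint_pos']
for i in range(1,25):
    th=-6+80*i/24; r=pose(az,th);Rt.append(r);Ts.append(tcp_for([51,0,13],F-(30 if th<40 else 25)*h+[0,0,max(176,220-i*3)],r))
    q,e=ik(Ts[-1],r,q)
    if e>.2:print(i,e)
rows(Ts,Rt,s['tcp_pos'],R)
E
```

```text
t 8.4333 tcp [452.  456.3 212.3] q [-0.27, 0.6, -0.97, 1.33, 0.55, 1.54, -0.87] az -70.6 th -6.1 F [ 1.  -0.7 -1.8]
expected lip [495.4 333.1 222.1]
expected ring [425.8 531.2 221. ]
"translation":[[1,-1,-3],[1,-1,-7],[0,-1,-12],[-2,-1,-16],[-4,-1,-21],[-6,-1,-25],[-9,-1,-29],[-12,-1,-33]],"turn":[[-0.01,0.06,-0.01],[-0.01,0.12,-0.01],[-0.01,0.18,-0.01],[-0.01,0.23,-0.01],[-0.01,0.29,-0.01],[-0.01,0.35,-0.01],[-0.01,0.41,-0.01],[-0.0,0.47,-0.01]]
"translation":[[-2,0,-5],[-3,0,-10],[-6,0,-14],[-9,0,-19],[-12,0,-23],[-20,0,-29],[-24,0,-35],[-27,0,-41]],"turn":[[-0.0,0.06,0.0],[0.0,0.12,0.0],[-0.0,0.17,0.0],[-0.0,0.23,-0.0],[0.0,0.29,0.0],[0.0,0.35,-0.0],[0.0,0.41,0.0],[0.0,0.47,0.0]]
"translation":[[0,0,-8],[-1,0,-15],[-3,0,-23],[-4,0,-30],[-7,0,-37],[-9,0,-45],[-12,0,-52],[-16,0,-58]],"turn":[[-0.0,0.06,-0.0],[-0.0,0.12,-0.0],[-0.0,0.17,0.0],[-0.0,0.23,-0.0],[0.0,0.29,-0.0],[-0.0,0.35,-0.0],[0.0,0.41,-0.0],[-0.0,0.47,-0.0]]
```

```bash
python3 -m creep '{"claw":[-1,-1,-1,-1,-1,-1,-1,-1],"translation":[[1,-1,-3],[1,-1,-7],[0,-1,-12],[-2,-1,-16],[-4,-1,-21],[-6,-1,-25],[-9,-1,-29],[-12,-1,-33]],"turn":[[-0.01,0.06,-0.01],[-0.01,0.12,-0.01],[-0.01,0.18,-0.01],[-0.01,0.23,-0.01],[-0.01,0.29,-0.01],[-0.01,0.35,-0.01],[-0.01,0.41,-0.01],[0,0.47,-0.01]]}' | tail -4
python3 -m creep '{"claw":[-1,-1,-1,-1,-1,-1,-1,-1],"translation":[[-2,0,-5],[-3,0,-10],[-6,0,-14],[-9,0,-19],[-12,0,-23],[-20,0,-29],[-24,0,-35],[-27,0,-41]],"turn":[[0,0.06,0],[0,0.12,0],[0,0.17,0],[0,0.23,0],[0,0.29,0],[0,0.35,0],[0,0.41,0],[0,0.47,0]]}' | tail -4
python3 meas.py
```

```text
ee_rot: [[-0.318, 0.94, -0.126], [0.878, 0.342, 0.336], [0.358, -0.004, -0.934]]
wrist_force: [-0.2, 0.6, -1.7]
finger_gap: 0.147
finger_force: 30.0
ee_rot: [[-0.225, 0.94, -0.255], [0.631, 0.34, 0.697], [0.742, -0.005, -0.67]]
wrist_force: [0.4, 0.2, -1.2]
finger_gap: 0.142
finger_force: 30.0
t 9.7667 tcp [468.5 409.9 275. ] q [0.62, 0.72, -1.4, 1.61, -0.1, 1.1, -0.25] az -70.4 th 47.9 F [ 0.4  0.2 -1.2]
expected lip [496.9 330.  175.1]
expected ring [455.3 447.3 344.3]
```

```bash
python3 -m creep '{"claw":[-1,-1,-1,-1,-1,-1,-1,-1],"translation":[[0,0,-8],[-1,0,-15],[-3,0,-23],[-4,0,-30],[-7,0,-37],[-9,0,-45],[-12,0,-52],[-16,0,-58]],"turn":[[0,0.06,0],[0,0.12,0],[0,0.17,0],[0,0.23,0],[0,0.29,0],[0,0.35,0],[0,0.41,0],[0,0.47,0]]}' | tail -4
python3 -m creep '{"claw":[-1,-1,-1,-1,-1,-1],"translation":[[0,0,0],[0,0,0],[0,0,0],[0,0,0],[0,0,0],[0,0,0]],"turn":[[0,0,0],[0,0,0],[0,0,0],[0,0,0],[0,0,0],[0,0,0]]}' | tail -4
python3 - <<'E'
from meas import *
for n in('side','top'):
    im=optics.get_image(n)
    for k in('scoop_lip','funnel_rim'):
        d=nets.landmark_of(k,im)
        if d: print(n,k,np.round(d[0]['at']),round(d[0]['score'],2))
    print('pebbles',[(np.round(d['rect']).tolist(),round(d['score'],2)) for d in nets.look_for('pebble0',im)])
    print('  proj lip',np.round(px(im,o+S@[51,0,13])),'ring',np.round(px(im,o+S@[-158,0,34])))
    cv2.imwrite(f'pics/e_{n}.png',cv2.resize(im['frame'][150:350,80:300,::-1],None,fx=1.8,fy=2.5) if n=='top' else cv2.resize(im['frame'][100:300,100:320,::-1],None,fx=1.8,fy=2.5))
a=cv2.imread('pics/e_side.png');b=cv2.imread('pics/e_top.png');cv2.imwrite('pics/e.png',np.hstack([a,b]))
E
```

```text
ee_rot: [[-0.085, 0.94, -0.33], [0.247, 0.34, 0.907], [0.965, -0.005, -0.261]]
wrist_force: [0.3, 0.3, -1.8]
finger_gap: 0.15
finger_force: 30.0
ee_rot: [[-0.087, 0.939, -0.332], [0.25, 0.343, 0.906], [0.964, -0.004, -0.264]]
wrist_force: [0.6, -0.4, -0.7]
finger_gap: 0.15
finger_force: 30.0
t 10.9333 tcp [485.5 361.4 302.4] q [0.79, 1.01, -1.43, 1.66, -0.33, 1.12, 0.05] az -70.8 th 74.7 F [ 0.6 -0.4 -0.7]
expected lip [495.5 332.3 175. ]
expected ring [484.3 365.5 382.1]
side scoop_lip [186. 194.] 0.58
side funnel_rim [191. 204.] 0.67
pebbles [([421.0, 291.0, 485.0, 390.0], 0.58)]
  proj lip [185. 193.] ring [104. 155.]
top scoop_lip [291. 133.] 0.73
top funnel_rim [288. 154.] 0.79
pebbles []
  proj lip [293. 133.] ring [288.  49.]
```

View pics/e.png

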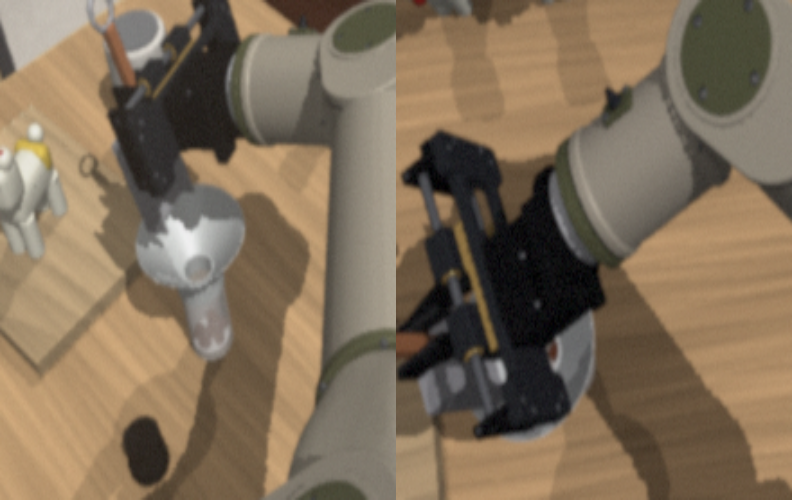

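```bash
cat > hang.py <<'E'
from meas import *
ROOT=np.array([600,-328.2,252.]);TIP=np.array([547.4,-333.9,289.])
def peg(f): return ROOT+f*(TIP-ROOT)
E
python3 - <<'E'
from hang import *
q0=s['joint_pos'];T0=s['tcp_pos']
for az in(-145,-155,-165):
  for th in(70,80):
    Rh=pose(az,th);Tp=tcp_for([-158,0,34],peg(1.7),Rh)
    W=[(T0+[0,0,90],pose(-70.8,74.7))]+[(T0+[0,0,90]+(Tp-T0-[0,0,90])*u,pose(-70.8+(az+70.8)*u,74.7+(th-74.7)*u)) for u in np.linspace(.1,1,10)]+[(tcp_for([-158,0,34],peg(f),Rh),Rh) for f in(1.2,.6)]
    q=q0;es=[];qs=[]
    for T,r in W: q,e=ik(T,r,q);es.append(round(float(e),2));qs.append(q)
    print(az,th,Tp.round(),max(es),qs[5].round(2).tolist(),qs[-1].round(2).tolist(), 'min margin',min(np.minimum(x-LO,HI-x).min() for x in qs).round(2))
E
```

```text
t 11.3333 tcp [485.9 360.9 302. ] q [0.79, 1.01, -1.43, 1.66, -0.33, 1.12, 0.05] az -71.1 th 74.8 F [-0.1  0.  -1.1]
expected lip [495.7 331.9 174.6]
expected ring [484.9 364.9 381.7]
-145 70 [ 502. -344.  236.] 0.0 [1.79, 0.85, -1.42, 1.88, -0.44, 1.26, 0.24] [1.93, 1.01, -1.15, 1.68, -0.39, 1.02, 0.28] min margin 0.0
-145 80 [ 513. -336.  235.] 0.0 [1.77, 0.95, -1.4, 1.89, -0.44, 1.24, 0.26] [1.94, 1.18, -1.16, 1.67, -0.44, 1.02, 0.38] min margin 0.0
-155 70 [ 501. -342.  236.] 0.0 [1.88, 0.79, -1.44, 1.96, -0.52, 1.2, 0.28] [2.03, 0.93, -1.18, 1.86, -0.54, 0.82, 0.34] min margin 0.0
-155 80 [ 513. -337.  235.] 0.0 [1.85, 0.9, -1.42, 1.96, -0.5, 1.17, 0.29] [2.05, 1.14, -1.19, 1.85, -0.55, 0.81, 0.46] min margin 0.0
-165 70 [ 500. -341.  236.] 0.0 [1.96, 0.71, -1.46, 2.04, -0.62, 1.15, 0.33] [2.13, 0.86, -1.22, 2.02, -0.74, 0.63, 0.45] min margin 0.0
-165 80 [ 514. -337.  235.] 0.0 [1.93, 0.84, -1.44, 2.04, -0.58, 1.11, 0.34] [2.15, 1.12, -1.23, 2.02, -0.72, 0.59, 0.6] min margin 0.0
```

```bash
python3 - <<'E'
from hang import *
T0=s['tcp_pos'];Ts=[];Rt=[]
Rh=pose(-155,76);Tp=tcp_for([-158,0,34],peg(1.8),Rh);print(Tp)
for i in range(1,5): Ts.append(T0+[0,0,90*i/4]);Rt.append(R)
T1=Ts[-1]
for i in range(1,29):
    u=i/28;u=.7*u*u*(3-2*u)+.3*u; Ts.append(T1+(Tp-T1)*u);Rt.append(pose(-71+(-155+71)*u,74.8+1.2*u))
rows(Ts[:4],Rt[:4],T0,R); rows(Ts[4:],Rt[4:],T1,R)
E
```

```text
t 11.3333 tcp [485.9 360.9 302. ] q [0.79, 1.01, -1.43, 1.66, -0.33, 1.12, 0.05] az -71.1 th 74.8 F [-0.1  0.  -1.1]
expected lip [495.7 331.9 174.6]
expected ring [484.9 364.9 381.7]
[ 503.1676273  -339.46366787  238.80426113]
"translation":[[22,0,-6],[43,0,-12],[65,0,-18],[87,0,-24]],"turn":[[0.0,0.0,0.0],[0.0,0.0,0.0],[0.0,0.0,0.0],[0.0,0.0,0.0]]
"translation":[[-4,-3,-8],[-10,-7,-19],[-18,-12,-33],[-26,-18,-49],[-36,-25,-68],[-48,-33,-88],[-60,-41,-111],[-73,-50,-135]],"turn":[[-0.04,0.0,0.0],[-0.06,0.0,0.01],[-0.1,0.0,0.02],[-0.13,0.0,0.03],[-0.18,0.0,0.04],[-0.23,0.0,0.06],[-0.28,0.01,0.07],[-0.34,0.01,0.09]]
"translation":[[-14,1,-27],[-28,1,-55],[-44,2,-84],[-59,3,-114],[-75,4,-145],[-91,4,-176],[-106,5,-206],[-122,6,-237]],"turn":[[-0.06,0.0,0.02],[-0.12,0.0,0.03],[-0.19,0.0,0.05],[-0.25,0.0,0.07],[-0.32,0.0,0.09],[-0.39,0.01,0.1],[-0.46,0.01,0.12],[-0.53,0.01,0.14]]
"translation":[[-14,18,-25],[-28,35,-50],[-41,52,-73],[-53,68,-96],[-65,83,-117],[-76,97,-137],[-86,110,-156],[-96,121,-172]],"turn":[[-0.07,0.0,0.02],[-0.13,0.0,0.03],[-0.19,0.0,0.05],[-0.26,0.0,0.07],[-0.31,0.0,0.08],[-0.37,0.01,0.09],[-0.41,0.01,0.11],[-0.46,0.01,0.12]]
"translation":[[-6,16,-8],[-12,30,-15],[-16,41,-21],[-19,49,-25]],"turn":[[-0.04,0.0,0.01],[-0.07,0.0,0.02],[-0.1,0.0,0.02],[-0.12,0.0,0.03]]
```

```bash
python3 -m creep '{"claw":[-1,-1,-1,-1,-1],"translation":[[22,0,-6],[43,0,-12],[65,0,-18],[87,0,-24],[87,0,-24]],"turn":[[0,0,0],[0,0,0],[0,0,0],[0,0,0],[0,0,0]]}' | tail -4
python3 -m creep '{"claw":[-1,-1,-1,-1,-1,-1,-1,-1],"translation":[[-4,-3,-8],[-10,-7,-19],[-18,-12,-33],[-26,-18,-49],[-36,-25,-68],[-48,-33,-88],[-60,-41,-111],[-73,-50,-135]],"turn":[[-0.04,0,0],[-0.06,0,0.01],[-0.1,0,0.02],[-0.13,0,0.03],[-0.18,0,0.04],[-0.23,0,0.06],[-0.28,0.01,0.07],[-0.34,0.01,0.09]]}' | tail -4
python3 - <<'E'
from meas import *
for n in('side','top'):
    im=optics.get_image(n)
    print('pebbles',[(np.round(d['rect']).tolist(),round(d['score'],2)) for d in nets.look_for('pebble0',im)])
    cv2.imwrite(f'pics/f_{n}.png',cv2.resize(im['frame'][230:350,100:220,::-1],None,fx=3.3,fy=4) if n=='top' else cv2.resize(im['frame'][150:270,150:270,::-1],None,fx=3.3,fy=4))
a=cv2.imread('pics/f_side.png');b=cv2.imread('pics/f_top.png');cv2.imwrite('pics/f.png',np.hstack([a,b]))
E
```

```text
ee_rot: [[-0.089, 0.94, -0.331], [0.247, 0.342, 0.907], [0.965, -0.0, -0.262]]
wrist_force: [0.1, -0.4, -0.6]
finger_gap: 0.145
finger_force: 30.0
ee_rot: [[0.006, 1.0, 0.004], [0.254, -0.005, 0.967], [0.967, -0.004, -0.254]]
wrist_force: [0.9, -0.2, -1.8]
finger_gap: 0.145
finger_force: 30.0
t 12.4167 tcp [490.3 202.1 356.9] q [1.32, 0.68, -1.45, 1.87, -0.71, 1.17, 0.22] az -91.2 th 75.3 F [ 0.9 -0.2 -1.8]
expected lip [489.6 172.6 229.2]
expected ring [490.7 205.4 436.6]
pebbles [([424.0, 271.0, 446.0, 290.0], 0.7)]
pebbles []
```

View pics/f.png

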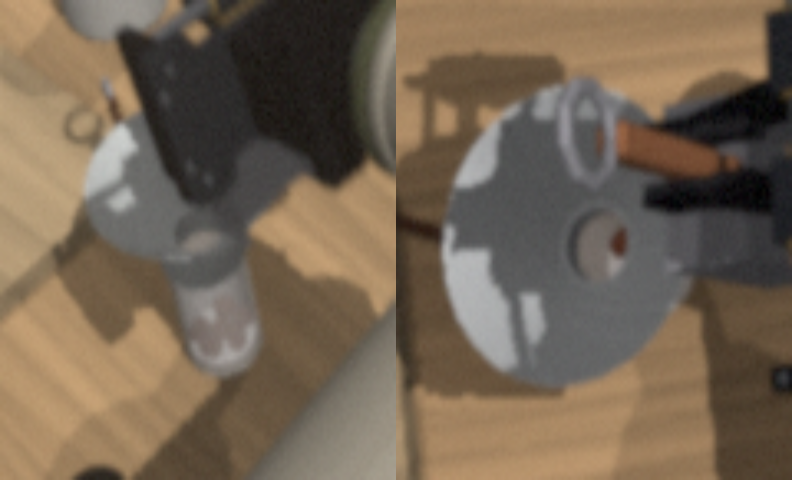

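The funnel cone is empty. Reddish pebbles show at the jar bottom (left half, about (220,330)) and through the throat (right half, about (615,243)), and none are on the table. Going on to the stand.

```bash
python3 -m creep '{"claw":[-1,-1,-1,-1,-1,-1,-1,-1],"translation":[[-14,1,-27],[-28,1,-55],[-44,2,-84],[-59,3,-114],[-75,4,-145],[-91,4,-176],[-106,5,-206],[-122,6,-237]],"turn":[[-0.06,0,0.02],[-0.12,0,0.03],[-0.19,0,0.05],[-0.25,0,0.07],[-0.32,0,0.09],[-0.39,0.01,0.1],[-0.46,0.01,0.12],[-0.53,0.01,0.14]]}' | tail -4
python3 -m creep '{"claw":[-1,-1,-1,-1,-1,-1,-1,-1],"translation":[[-14,18,-25],[-28,35,-50],[-41,52,-73],[-53,68,-96],[-65,83,-117],[-76,97,-137],[-86,110,-156],[-96,121,-172]],"turn":[[-0.07,0,0.02],[-0.13,0,0.03],[-0.19,0,0.05],[-0.26,0,0.07],[-0.31,0,0.08],[-0.37,0.01,0.09],[-0.41,0.01,0.11],[-0.46,0.01,0.12]]}' | tail -4
python3 - <<'E'
from hang import *
Rh=pose(-155,76); go(tcp_for([-158,0,34],peg(1.8),Rh),Rh)
for n in('side','top'):
    im=optics.get_image(n)
    for k in('scoop_ring','scoop_lip','peg_tip','peg_root'):
        d=nets.landmark_of(k,im)
        if d: print(n,k,np.round(d[0]['at'],1),round(d[0]['score'],2))
    for k,p in dict(ring=o+S@[-158,0,34],lip=o+S@[51,0,13],tip=TIP,root=ROOT).items(): print('  proj',k,np.round(px(im,p),1))
E
```

```text
ee_rot: [[0.135, 0.852, 0.506], [0.208, -0.524, 0.826], [0.969, -0.006, -0.247]]
wrist_force: [0.3, -0.0, -2.2]
finger_gap: 0.146
finger_force: 30.0
ee_rot: [[0.212, 0.517, 0.83], [0.116, -0.856, 0.504], [0.97, -0.011, -0.242]]
wrist_force: [0.1, -1.1, -1.2]
finger_gap: 0.147
finger_force: 30.0
t 13.95 tcp [ 499.3 -284.2  248.7] q [2.04, 0.73, -1.21, 1.95, -0.82, 0.97, 0.46] az -151.4 th 76.0 F [ 0.1 -1.1 -1.2]
expected lip [ 474.8 -297.4  120.7]
expected ring [ 501.7 -283.8  328.5]
t 13.95 tcp [ 499.3 -284.2  248.7] q [2.04, 0.73, -1.21, 1.95, -0.82, 0.97, 0.46] F [ 0.1 -1.1 -1.2] gap 0.147
  shift [-15.2, 49.4, -22.2] turn [-0.106, 0.0, 0.015]
side scoop_ring [296.  420.4] 0.78
side scoop_lip [235.5 216.6] 0.61
side peg_tip [307.3 463.4] 0.74
side peg_root [295.5 473. ] 0.7
  proj ring [295.7 425.6]
  proj lip [373.3 404.5]
  proj tip [309.7 465.5]
  proj root [299.1 474. ]
top scoop_ring [233.4 498. ] 0.97
top scoop_lip [270.7 464.8] 0.82
top peg_tip [208.5 512.9] 0.84
top peg_root [182.3 496.6] 0.87
  proj ring [233.7 497.6]
  proj lip [270.9 467.8]
  proj tip [209.  513.3]
  proj root [186.5 495.3]
```

```bash
python3 -m creep '{"claw":[-1,-1,-1,-1,-1,-1],"translation":[[-5,16,-8],[-10,32,-15],[-13,42,-19],[-15,49,-22],[-15,49,-22],[-15,49,-22]],"turn":[[-0.03,0,0],[-0.07,0,0.01],[-0.1,0,0.01],[-0.11,0,0.02],[-0.11,0,0.02],[-0.11,0,0.02]]}' | tail -4
python3 - <<'E'
from hang import *
I=[]
for n in('side','top'):
    im=optics.get_image(n)
    for k in('scoop_ring','peg_tip','peg_root','peg_mid'):
        d=nets.landmark_of(k,im)
        if d: print(n,k,np.round(d[0]['at'],1),round(d[0]['score'],2))
    for k,p in dict(ring=o+S@[-158,0,34],tip=TIP,root=ROOT,mid=peg(.5)).items(): print('  proj',k,np.round(px(im,p),1))
    r,c=np.round(px(im,TIP)).astype(int)
    I.append(cv2.resize(im['frame'][r-45:r+45,c-45:c+45,::-1],(400,400)))
cv2.imwrite('pics/g.png',np.hstack(I))
E
```

```text
ee_rot: [[0.221, 0.42, 0.88], [0.099, -0.907, 0.408], [0.97, -0.003, -0.242]]
wrist_force: [-0.1, -0.2, -1.3]
finger_gap: 0.148
finger_force: 30.0
t 14.95 tcp [ 502.6 -337.1  239.2] q [2.05, 0.76, -1.18, 1.92, -0.84, 0.91, 0.47] az -155.9 th 76.0 F [-0.1 -0.2 -1.3]
expected lip [ 477.2 -348.4  111.1]
expected ring [ 504.9 -336.3  318.9]
side scoop_ring [320.6 454.3] 0.64
side peg_tip [305.7 466.9] 0.72
side peg_root [297.5 474.1] 0.67
side peg_mid [298.  471.1] 0.76
  proj ring [318.6 456.3]
  proj tip [309.7 465.5]
  proj root [299.1 474. ]
  proj mid [304.2 469.9]
top scoop_ring [231.3 530.9] 0.89
top peg_tip [209.5 513.4] 0.86
top peg_root [186.8 499.3] 0.82
top peg_mid [196.1 502.7] 0.9
  proj ring [229.5 528.2]
  proj tip [209.  513.3]
  proj root [186.5 495.3]
  proj mid [197.4 504. ]
```

View pics/g.png

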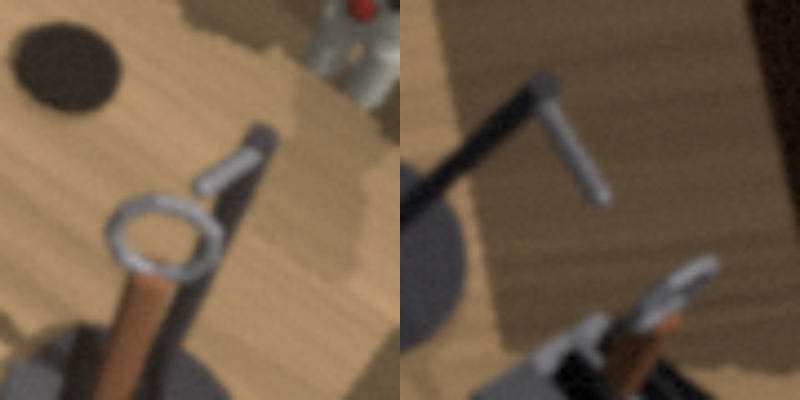

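```bash
python3 - <<'E'
from hang import *
im=optics.get_image('top');im2=optics.get_image('side')
for n,a,b,z in(('tip',(208.5,513.7),(307.3,466),289),('root',(186.5,500.5),(298.7,479),252)): print(n,at_height(im,*a,z).round(1),at_height(im2,*b,z).round(1))
for I in(im,im2):
    C=cloud(I,np.ones((480,640),bool))
    c=C[(C[:,2]>248)&(C[:,2]<300)&(C[:,0]>535)&(C[:,0]<615)&(abs(C[:,1]+331)<35)]
    for x in range(540,615,8):
        d=c[abs(c[:,0]-x)<4]
        if len(d)>1: print(x,len(d),d.mean(0).round(1),end=' | ')
    print()
    f=C[(C[:,2]>8)&(C[:,2]<20)&(abs(C[:,0]-598)<70)&(abs(C[:,1]+331)<70)];print('foot',(f.min(0)+f.max(0))[:2]/2,np.ptp(f,axis=0)[:2])
    rr=C[(C[:,2]>300)&(np.linalg.norm(C[:,:2]-[505,-336],axis=1)<22)];print('ring',rr.mean(0).round(1),((rr.min(0)+rr.max(0))/2).round(1),len(rr))
E
```

```text
t 15.45 tcp [ 502.7 -337.2  239.1] q [2.05, 0.76, -1.18, 1.92, -0.84, 0.91, 0.47] az -155.9 th 76.0 F [-0.3  0.2 -0.2]
expected lip [ 477.2 -348.6  111. ]
expected ring [ 505.  -336.4  318.9]
tip [ 548.2 -334.7  289. ] [ 551.6 -332.3  289. ]
root [ 598.9 -337.2  252. ] [ 606.3 -334.   252. ]
548 23 [ 548.6 -330.7  291. ] | 556 21 [ 555.9 -330.   287.1] | 564 23 [ 563.8 -330.4  281.9] | 572 21 [ 572.  -330.5  275.4] | 580 22 [ 580.2 -330.9  270.2] | 588 19 [ 588.1 -330.4  265. ] | 596 30 [ 597.1 -330.8  259. ] | 604 36 [ 603.3 -331.4  259.6] | 
foot [ 601.55804974 -332.56209843] [107.70424376 109.76790391]
ring [ 502.7 -335.7  319. ] [ 503.4 -336.6  318.3] 186
548 19 [ 549.1 -331.1  292.7] | 556 14 [ 555.8 -331.5  290.5] | 564 12 [ 563.9 -332.5  285.2] | 572 13 [ 572.3 -332.5  279.1] | 580 8 [ 579.9 -332.6  274. ] | 588 12 [ 587.9 -332.1  268.2] | 596 19 [ 597.2 -333.2  261.3] | 604 40 [ 603.2 -332.8  260.9] | 612 5 [ 609.  -331.8  263.3] | 
foot [ 629.74314681 -331.16183226] [ 59.02050361 105.60032526]
ring [ 503.7 -336.8  318.6] [ 503.6 -336.5  319. ] 295
```

```bash
sed -i 's/^ROOT=.*/ROOT=np.array([601,-331.5,252.]);TIP=np.array([548,-331.5,289.])/' hang.py; python3 - <<'E'
from hang import *
Rh=pose(-160,76)
Ts=[];Rt=[]
for f in np.linspace(1.7,.55,14): Ts.append(tcp_for([-158,0,34],peg(f),Rh));Rt.append(Rh)
rows(Ts,Rt,s['tcp_pos'],R)
print(R.T@[0,0,-1])
E
```

```text
t 15.55 tcp [ 502.6 -337.3  239.1] q [2.05, 0.76, -1.18, 1.92, -0.84, 0.91, 0.47] az -155.9 th 76.0 F [ 0.8  0.7 -1.3]
expected lip [ 477.1 -348.6  111. ]
expected ring [ 504.9 -336.5  318.9]
"translation":[[-2,-2,8],[-4,0,13],[-6,2,18],[-8,4,23],[-11,6,28],[-13,8,33],[-15,10,38],[-17,12,43]],"turn":[[-0.08,0.0,0.02],[-0.08,0.0,0.02],[-0.08,0.0,0.02],[-0.08,0.0,0.02],[-0.08,0.0,0.02],[-0.08,0.0,0.02],[-0.08,0.0,0.02],[-0.08,0.0,0.02]]
"translation":[[-2,2,5],[-4,3,10],[-6,5,15],[-8,6,20],[-11,8,25],[-13,10,30]],"turn":[[0.0,0.0,0.0],[0.0,0.0,0.0],[0.0,0.0,0.0],[0.0,0.0,0.0],[0.0,0.0,0.0],[0.0,0.0,0.0]]
[-0.97012073  0.00311316  0.24260271]
```

```bash
python3 -m creep '{"claw":[-1,-1,-1,-1,-1,-1,-1,-1],"translation":[[-2,-2,8],[-4,0,13],[-6,2,18],[-8,4,23],[-11,6,28],[-13,8,33],[-15,10,38],[-17,12,43]],"turn":[[-0.08,0,0.02],[-0.08,0,0.02],[-0.08,0,0.02],[-0.08,0,0.02],[-0.08,0,0.02],[-0.08,0,0.02],[-0.08,0,0.02],[-0.08,0,0.02]]}' | tail -4
python3 - <<'E'
from hang import *
Rh=pose(-160,76)
Ts=[tcp_for([-158,0,34],peg(f),Rh) for f in np.linspace(.85,.55,5)]
rows(Ts,[Rh]*5,s['tcp_pos'],R); print((o+S@[-158,0,34]-TIP).round(1),((o+S@[-158,0,34]-ROOT)@(TIP-ROOT)/64.6**2).round(2))
E
```

```text
ee_rot: [[0.229, 0.344, 0.911], [0.081, -0.939, 0.334], [0.97, -0.003, -0.243]]
wrist_force: [0.6, -0.5, -0.8]
finger_gap: 0.145
finger_force: 30.0
t 16.2167 tcp [ 542.4 -332.5  211.8] q [2.0, 0.81, -1.19, 1.97, -0.92, 0.73, 0.54] az -160.6 th 76.0 F [ 0.6 -0.5 -0.8]
expected lip [ 516.1 -341.7   83.8]
expected ring [ 544.8 -331.9  291.6]
"translation":[[-5,4,12],[-7,5,17],[-9,6,21],[-11,8,25],[-12,9,29]],"turn":[[-0.0,0.0,-0.0],[-0.0,0.0,-0.0],[-0.0,0.0,-0.0],[-0.0,0.0,-0.0],[-0.0,0.0,-0.0]]
[-3.2 -0.4  2.6] 1.06
```

```bash
python3 -m creep '{"claw":[-1,-1,-1,-1,-1,-1,-1],"translation":[[-2,2,6],[-5,4,12],[-7,5,17],[-9,6,21],[-11,8,25],[-12,9,29],[-12,9,29]],"turn":[[0,0,0],[0,0,0],[0,0,0],[0,0,0],[0,0,0],[0,0,0],[0,0,0]]}' | tail -4
python3 - <<'E'
from hang import *
print((o+S@[-158,0,34]-peg(.55)).round(1))
I=[]
for n in('side','top'):
    im=optics.get_image(n)
    r,c=np.round(px(im,peg(.6))).astype(int)
    I.append(cv2.resize(im['frame'][r-40:r+40,c-40:c+40,::-1],(400,400)))
cv2.imwrite('pics/h.png',np.hstack(I))
E
```

```text
ee_rot: [[0.229, 0.344, 0.911], [0.08, -0.939, 0.334], [0.97, -0.004, -0.243]]
wrist_force: [0.3, 0.5, -0.5]
finger_gap: 0.146
finger_force: 30.0
t 16.8 tcp [ 569.  -331.7  193.1] q [1.92, 0.87, -1.17, 1.94, -0.92, 0.67, 0.57] az -160.7 th 76.0 F [ 0.3  0.5 -0.5]
expected lip [ 542.7 -340.9   65.1]
expected ring [ 571.4 -331.2  272.9]
[-0.4  0.3  0.6]
```

View pics/h.png

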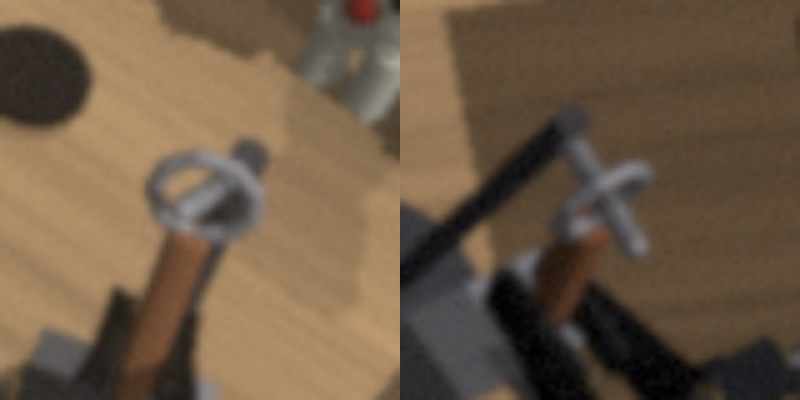

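Peg is through the ring in both views, with the side ring at about (205,195) and the peg inside it. Lowering until the ring bears on the peg.

```bash
python3 -m creep '{"claw":[-1,-1,-1,-1],"translation":[[-3,0,1],[-5,0,1],[-6,0,2],[-6,0,2]],"turn":[[0,0,0],[0,0,0],[0,0,0],[0,0,0]]}' | sed -n 2p\;4p
for i in 1 2; do python3 -m creep '{"claw":[-1,-1,-1],"translation":[[-1,0,0],[-1.5,0,0.3],[-1.5,0,0.3]],"turn":[[0,0,0],[0,0,0],[0,0,0]]}' | sed -n 2p\;4p; done
```

```text
tcp_pos: [569.0, -332.0, 187.0]
wrist_force: [-0.2, 0.2, -0.9]
tcp_pos: [569.3, -331.8, 186.5]
wrist_force: [2.1, 1.1, 5.4]
tcp_pos: [569.7, -331.7, 186.2]
wrist_force: [1.6, 0.5, 9.9]
```

```bash
python3 -m creep '{"claw":[-1,-1,-1],"translation":[[1.5,0,-0.3],[1.5,0,-0.3],[1.5,0,-0.3]],"turn":[[0,0,0],[0,0,0],[0,0,0]]}' | sed -n 2p\;4p
python3 -m creep '{"claw":[-0.68,-0.65,-0.6,-0.5,-0.4,-0.3,-0.2,-0.1],"translation":[[0,0,0],[0,0,0],[0,0,0],[0,0,0],[0,0,0],[0,0,0],[0,0,0],[0,0,0]],"turn":[[0,0,0],[0,0,0],[0,0,0],[0,0,0],[0,0,0],[0,0,0],[0,0,0],[0,0,0]]}' | tail -3
python3 -m creep '{"claw":[0.1,0.3,0.3,0.3,0.3,0.3,0.3,0.3],"translation":[[0,0,0],[0,0,0],[0,0,0],[0,0,0],[0,0,0],[0,0,0],[0,0,0],[0,0,0]],"turn":[[0,0,0],[0,0,0],[0,0,0],[0,0,0],[0,0,0],[0,0,0],[0,0,0],[0,0,0]]}' | tail -3
cat > chk.py <<'E'
from hang import *
for n in('side','top'):
    im=optics.get_image(n)
    for k in('scoop_ring','scoop_grip','scoop_lip'):
        d=nets.landmark_of(k,im)
        if d:
            r,c=d[0]['at'];print(n,k,np.round([r,c]),round(d[0]['score'],2),P(im,r,c,im['range_z'][int(r),int(c)]).round())
E
python3 chk.py; python3 -c "
from h import *
z=arm.get_state()
print(z['ee_rot'].round(2))"
```

```text
tcp_pos: [569.2, -331.8, 186.4]
wrist_force: [2.3, 0.3, 6.4]
wrist_force: [0.2, -0.4, 0.3]
finger_gap: 0.398
finger_force: 0.0
wrist_force: [-0.3, 1.1, -0.0]
finger_gap: 0.651
finger_force: 0.0
t 19.3167 tcp [ 568.9 -332.   185.5] q [1.92, 0.88, -1.16, 1.94, -0.92, 0.66, 0.58] az -160.6 th 75.9 F [-0.3  1.1 -0. ]
expected lip [ 542.5 -341.2   57.5]
expected ring [ 571.3 -331.4  265.3]
side scoop_ring [303. 469.] 0.96 [ 564. -332.  286.]
side scoop_grip [326. 458.] 0.73 [ 570. -328.  202.]
side scoop_lip [367. 439.] 0.82 [ 465. -349.  239.]
top scoop_ring [192. 498.] 0.72 [ 584. -324.  269.]
top scoop_grip [210. 485.] 0.85 [ 573. -324.  199.]
top scoop_lip [234. 461.] 0.64 [ 552. -302.  106.]
[[ 0.23  0.34  0.91]
 [ 0.08 -0.94  0.33]
 [ 0.97 -0.   -0.24]]
```

```bash
python3 -m creep '{"claw":[0.3,0.3,0.3,0.3,0.3,0.3,0.3,0.3],"translation":[[0,0,-5],[0,0,-12],[0,0,-22],[-3,0,-34],[-6,0,-50],[-10,0,-70],[-15,0,-90],[-20,0,-110]],"turn":[[0,0,0],[0,0,0],[0,0,0],[0,0,0],[0,0,0],[0,0,0],[0,0,0],[0,0,0]]}' | sed -n 2p\;4p
python3 -m creep '{"claw":[0.3,0.3,0.3,0.3,0.3,0.3,0.3,0.3],"translation":[[0,0,-20],[0,0,-45],[0,0,-70],[0,0,-95],[0,0,-110],[0,0,-110],[0,0,-110],[0,0,-110]],"turn":[[0,0,0],[0,0,0],[0,0,0],[0,0,0],[0,0,0],[0,0,0],[0,0,0],[0,0,0]]}' | sed -n 2p\;4p
python3 chk.py
python3 -m creep '{"claw":[0.3,0.3,0.3,0.3,0.3,0.3,0.3,0.3],"translation":[[0,0,0],[0,0,0],[0,0,0],[0,0,0],[0,0,0],[0,0,0],[0,0,0],[0,0,0]],"turn":[[0,0,0],[0,0,0],[0,0,0],[0,0,0],[0,0,0],[0,0,0],[0,0,0],[0,0,0]]}' | sed -n 2p\;4p
python3 chk.py
python3 - <<'E'
from hang import *
a=optics.get_image('side');b=optics.get_image('top')
cv2.imwrite('pics/i.png',np.hstack([cv2.resize(a['frame'][260:420,360:520,::-1],(400,400)),cv2.resize(b['frame'][:,:,::-1],(400,300)) if 0 else cv2.resize(b['frame'][150:310,400:560,::-1],(400,400))]))
for n,im in(('top',b),('side',a)):
  for k in['jar','funnel_rim','figure','paint_pot','brush','pot_lid']:
    d=nets.landmark_of(k,im)
    if d:print(n,k,np.round(d[0]['at']),round(d[0]['score'],2))
E
```

```text
tcp_pos: [462.0, -371.2, 192.8]
wrist_force: [-0.0, -0.1, 0.5]
tcp_pos: [363.9, -406.5, 219.5]
wrist_force: [0.3, 0.2, -0.0]
t 21.05 tcp [ 363.9 -406.5  219.5] q [2.28, 0.75, -1.08, 1.91, -0.77, 1.11, 0.52] az -160.7 th 75.9 F [ 0.3  0.2 -0. ]
expected lip [ 337.5 -415.7   91.5]
expected ring [ 366.3 -405.9  299.3]
side scoop_ring [305. 468.] 0.59 [ 556. -332.  291.]
side scoop_grip [325. 458.] 0.57 [ 568. -328.  206.]
side scoop_lip [368. 438.] 0.91 [ 577. -324.   13.]
top scoop_ring [192. 501.] 0.63 [ 585. -329.  267.]
top scoop_grip [211. 488.] 0.7 [ 569. -324.  209.]
top scoop_lip [232. 463.] 0.83 [ 566. -324.   54.]
tcp_pos: [363.9, -407.0, 219.6]
wrist_force: [-0.2, -0.9, 0.5]
t 22.1167 tcp [ 363.9 -407.   219.6] q [2.28, 0.75, -1.08, 1.91, -0.77, 1.11, 0.52] az -160.6 th 75.9 F [-0.2 -0.9  0.5]
expected lip [ 337.5 -416.2   91.5]
expected ring [ 366.3 -406.4  299.4]
side scoop_ring [304. 467.] 0.74 [ 560. -330.  287.]
side scoop_grip [328. 457.] 0.97 [ 568. -330.  197.]
side scoop_lip [364. 437.] 0.55 [ 582. -317.   15.]
top scoop_ring [192. 498.] 0.61 [ 585. -323.  270.]
top scoop_grip [211. 488.] 0.89 [ 568. -325.  208.]
top scoop_lip [233. 460.] 0.96 [ 552. -299.  114.]
t 22.5167 tcp [ 363.9 -407.   219.6] q [2.28, 0.75, -1.08, 1.91, -0.77, 1.11, 0.52] az -160.6 th 75.9 F [-0.4 -0.  -0.5]
expected lip [ 337.5 -416.2   91.5]
expected ring [ 366.3 -406.4  299.4]
top jar [294. 178.] 0.55
top funnel_rim [288. 152.] 0.68
top figure [171. 287.] 0.78
top paint_pot [368. 211.] 0.64
top brush [344. 426.] 0.8
top pot_lid [162. 389.] 0.87
side jar [239. 219.] 0.6
side funnel_rim [190. 204.] 0.81
side figure [231. 357.] 0.98
side paint_pot [288. 183.] 0.73
side brush [419. 325.] 0.85
side pot_lid [281. 435.] 0.83
```

View pics/i.png

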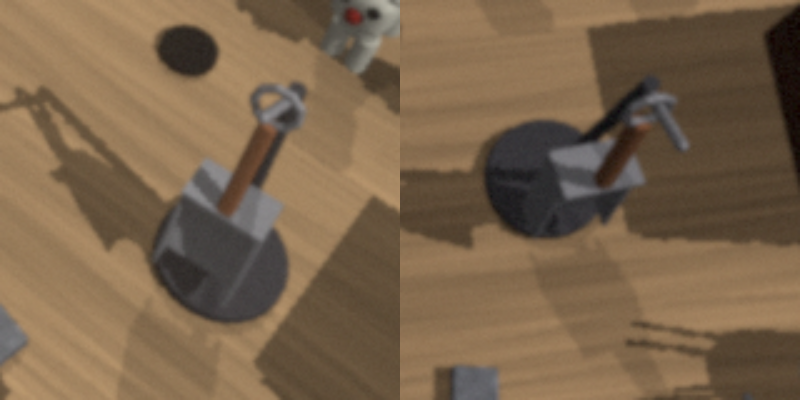

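```bash
cat > still.py <<'E'
from h import *
a=optics.get_image('side')['frame'][260:420,360:520].astype(float); t0=arm.get_state()['clock']
import os
if os.path.exists('prev.npy'): print('diff',np.abs(a-np.load('prev.npy')).mean(), (np.abs(a-np.load('prev.npy')).max(2)>40).sum())
np.save('prev.npy',a); b=optics.get_image('side')['frame'][260:420,360:520]; print('noise',np.abs(a-b).mean(),(np.abs(a-b).max(2)>40).sum(),t0)
E
python3 still.py
python3 -m creep '{"claw":[0.3,0.3,0.3,0.3,0.3,0.3,0.3,0.3],"translation":[[0,0,-5],[0,0,-10],[0,0,-10],[0,0,-10],[0,0,-10],[0,0,-10],[0,0,-10],[0,0,-10]],"turn":[[0,0,0],[0,0,0],[0,0,0],[0,0,0],[0,0,0],[0,0,0],[0,0,0],[0,0,0]]}' | sed -n 1,2p
python3 still.py
python3 -m creep '{"claw":[0.3,0.3,0.3,0.3,0.3,0.3,0.3],"translation":[[0,0,0],[0,0,0],[0,0,0],[0,0,0],[0,0,0],[0,0,0],[0,0,0]],"turn":[[0,0,0],[0,0,0],[0,0,0],[0,0,0],[0,0,0],[0,0,0],[0,0,0]]}' | sed -n 1p
python3 still.py
```

```text
noise 1.8739192708333334 0 23.2667
clock: 23.98
tcp_pos: [354.9, -410.1, 222.0]
diff 1.9217057291666666 17
noise 1.8745442708333333 0 24.0333
clock: 24.67
diff 1.8734375 0
noise 1.8775390625 0 24.7167
```

Still to within image noise. Handing in.

```bash
python3 -c "
from cell import arm
print(arm.sign_off())"
```

```text
the job is handed in; nothing more can be done
None
```

The pebbles are poured through the funnel into the jar (seen there, though I couldn't count all six; none showed in the funnel or on the table), the empty scoop hangs still on the peg mouth down, the jar and other things stayed put, and the job is handed in at about 25 s.

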